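# Index the round-window filter slide by one stop

## Robot

A 6-joint arm with a two-finger parallel gripper is mounted at the origin on a cart in front of the work surface, level with it; the furniture and walls round the work are solid. World frame = base frame: x ahead of the robot, y to its left, z up, the work surface at z = 0. Lengths are in mm, angles in rad, forces in N, time in s.
With the tool pointing down it reaches from about 350 to 975 mm from the base axis. Payload 7.1 kg.
Tool frame: the origin (TCP) lies at the very end of the fingers, on their centre line; the grasp point (between the pads) lies 19 mm behind it; z points along the fingers, y is the line along which they close (so a half turn about z gives the same grasp; the last joint's range is limited). The gripper opens to 88 mm and grips with 3 to 60 N. Pads are 20 mm wide; open, the fingers measure 115 mm over their backs; the gripper's body (75 mm by 178 mm) begins 61 mm behind the grasp point.
Start: joints at [-1.247, 0.423, 1.63, -0, 1.089, -0.019], TCP at [210.095, -588.613, 222.675] pointing down, gripper open.
Joint ranges: [-3, 3], [-0.9, 2.11], [0.09, 2.58], [-1.31, 4.45], [0.11, 2.69], [-2.54, 2.54]. Speed limits (rad/s): [2.39, 2.39, 3.01, 3.14, 3.14, 3.14].

## Interface

Orientations are given as a rotation vector (axis times angle).
In Python, from workcell import sensors, imaging, close_job gives the robot as it stands. The module is installed in compiled form; this text tells all that it offers.
- The arm moves only by the tool servo_tool, never from a script. Its argument "steps" is a list of rows, each a list of 3 entries, a list of its own where there are three numbers: the shift along the world's x, y, z in m, then the turn, a rotation vector about the world's x, y, z in degrees, then the opening, from -1 (shut) to 1 (fully open). A call has exactly 8 rows; each row shifts and turns the commanded pose from where the row before left it; what a row does not reach is not made up. A row lasts 1/12 s, in which the tool goes at most 41.7 mm and 7.16 degrees, less where a joint would pass 70% of its speed; a pose out of reach is approached as far as the arm can. A call is refused whole if a number of a shift passes 0.0417 or a number of a turn 7.16, either way. A call with a gripper value outside its range is refused whole. The fingers move at their own pace and stop on an object; the grip force is fixed at half the most. Time passes only in rows, so rows that do not move let the fingers close, or fill a call up. It gives the time, the measured TCP pose, the force, the opening and the grip force at its end, in the units of the state.
- sensors.get_obs(): the state, without advancing time (a new reading comes with each control period).
- imaging.get_image(name): name is "scene" or "top" or "wrist"; returns a dict with "color" (384x512x3 uint8, blue, green, red), "range_z" (384x512 float32, mm along the optical axis (not along the pixel's ray), 0 where there is no reading), "vertical_fov" (degrees; the focal length in pixels is half the picture's height over the tangent of half this angle, whatever the lens; pixels are square), "cx", "cy" (the principal point, pixels), "rvec" (rotation vector, rad) and "tvec" (3), from world to camera coordinates, as OpenCV has them; the wrist camera has in their place "tool_from_camera" (4x4, takes a point from camera to tool coordinates, whose origin is the TCP and whose axes are the flange's). Camera axes: x right, y down, z forward; pixel columns grow to the right and rows downward; lengths in mm; the calibration is good to about 2 mm. A picture is of the moment at which its call begins: read the wrist's pose just before it.
- close_job(): hands the job in; it is judged then, once.
The state is a dict: "t": time; "qpos": joint angles; "qvel": joint speeds; "joint_torque": joint torques, N m; "ee_pos": TCP position; "orientation": TCP orientation; "ft_force": force on the tool from outside, world axes, zero at the start; "moment": the same for the moment, N m; "width": finger opening in mm; "grasp_force": force on a finger pad.
Only numpy, scipy, OpenCV 4.12 (cv2) and the standard library are available. Lean on these libraries where they do the work, as an engineer would, in place of code of your own. Each camera call takes 0.05 s, during which the arm holds its last target. There are 200 camera calls.

## Task

Two slide changers stand on the bench. On the one with the round windows (round lens tube on its light gate), squeeze the steel latch tab in towards the black grip block and, keeping it squeezed, push the slide one stop further into the gate, to the middle of its three stops; then let go so that the latch locks it there. Leave the other changer's slide where it is.

Things in the scene. Friction and masses are not known exactly. Their poses are not given: they have to be found in the camera images.
- filter_grip (a point): Point between the jaws when the grip on the round-window slide is squeezed, 54 mm over the bench; moves with the slide. x = push direction, into the light gate; y from black block (outer face y -13 mm) to steel tab (outer face y +21 mm, +13 when squeezed). Block 26 mm, tab 24 mm long in x; tops 72 and 71 mm over the bench. Beside the grip all is under 30 mm high: room for fingers on both sides.
- filter_slide (a joint): Slide of the fixed changer with round windows (base 220x76x12 mm), m, grows as pushed into the grey gate (62 mm high, round tube on it to 92 mm, its middle 104 mm ahead of the grip at 0). Stops at 0, 0.032, 0.064; starts locked at 0. Friction 0.6 N. Let go within 8 mm of a stop, the sprung pawl draws the slide into the notch; play 1 mm each way.
- filter_tab (a joint): Steel latch tab on that slide's grip, m: 0 sprung out (locked), 0.008 squeezed in to its stop, moving towards the black block, which gives no way sideways. Spring 3 N at the start of its travel, 6 N at the end. The slide runs free only above about 0.0075, so squeeze it fully and keep it so while sliding.
- slit_slide (a joint): Slide of the look-alike changer, which has rectangular windows and a low flat slit box on its gate instead of the round tube; m, locked at its first stop (0), to stay there.

How it is judged (in metres and radians):
On the way:
1. the latch tab of the round-window slide is squeezed in (value of joint filter_tab above 0.006 m), for 0.1 s.
At the end, for the whole second after the job is handed in: The round-window slide is at rest at its middle stop (0.032 m, within 3 mm; the notch itself centres it from 8 mm off), its tab sprung out again (under 2.5 mm) so that the latch is locked, and the other slide is still at its first stop (within 4 mm) (value of joint filter_slide between 0.029 and 0.035 m and value of joint filter_tab below 0.0025 m and velocity of joint filter_slide between -0.005 and 0.005 m/s and value of joint slit_slide between -0.004 and 0.004 m); the robot touches nothing.
It fails at once if the other changer's slide is moved off its stop (value of joint slit_slide above 0.006 m or value of joint slit_slide below -0.006 m).
It also fails if it takes over 29 s, if anything falls off the work surface, if the arm or the gripper's body presses on something with over 40 N, if the wrist force passes 120 N, or if a joint passes its speed limit or range.

## Working session

There is one attempt and no reset: what is moved stays moved. The work goes in short steps, Python scripts to look and compute and a tool call to move; the robot and the scene stay as the last step left them, time stands still between calls to the robot, and variables do not carry over. Pictures are saved under pics/ and viewed, at most 10 in all, crops included, and the job is handed in when it is done.

Besides the shell and the picture viewer there is one more tool, called after "Call:" as a command line: name --argument value ..., lists and objects as JSON in quotes. servo_tool: Moves the arm, as the interface text tells. Its arguments: {"type":"object","properties":{"steps":{"type":"array"}},"required":["steps"]}

```bash
mkdir -p pics
cat > h.py <<'E'
import numpy as np, cv2
from workcell import sensors, imaging
from scipy.spatial.transform import Rotation as R
def cloud(im, obs=None):
    h,w=im["range_z"].shape; f=h/2/np.tan(np.radians(im["vertical_fov"])/2)
    v,u=np.mgrid[:h,:w]; z=im["range_z"]
    P=np.stack([(u-im["cx"])*z/f,(v-im["cy"])*z/f,z],-1).reshape(-1,3)
    if "rvec" in im:
        M=R.from_rotvec(np.ravel(im["rvec"])).as_matrix(); W=(P-np.ravel(im["tvec"]))@M
    else:
        T=im["tool_from_camera"]; W=P@T[:3,:3].T+T[:3,3]
        W=R.from_rotvec(obs["orientation"]).apply(W)+np.array(obs["ee_pos"])
    W=W.reshape(h,w,3); W[z==0]=np.nan
    return W
E
python3 - <<'E'
from h import *
o=sensors.get_obs(); print(o)
for n in("top","scene"):
    im=imaging.get_image(n); np.save(n+".npy",cloud(im)); cv2.imwrite(f"pics/{n}.png",im["color"])
E
```

```text
{'t': 0.0, 'qpos': array([-1.24700989e+00,  4.23833442e-01,  1.63068476e+00, -2.09570537e-05,
        1.08857913e+00, -1.90122609e-02]), 'qvel': array([-0.00020304, -0.00115019, -0.00132167,  0.00015856, -0.00236012,
       -0.00031902]), 'joint_torque': array([-1.24852464e-03, -5.44625473e+01, -2.73661995e+01,  6.43745530e-02,
        2.27085646e-02, -1.38484252e-04]), 'ee_pos': array([ 209.91442317, -588.11093129,  221.90836926]), 'orientation': array([-3.09409378e+00, -5.35596181e-01,  3.87412338e-04]), 'ft_force': array([ 0.35919886,  0.03168344, -1.09124804]), 'moment': array([-0.01339155,  0.00993123, -0.04674751]), 'grasp_force': 0.0, 'width': 87.93166025759386}
```

View pics/top.png

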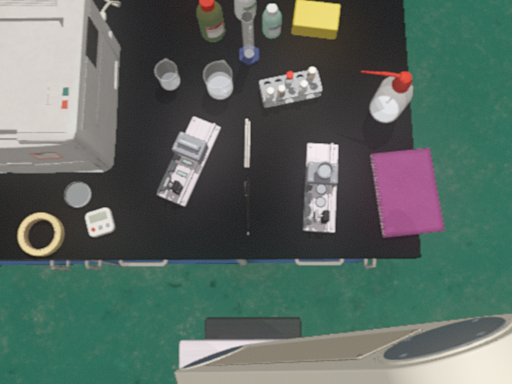

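View pics/scene.png

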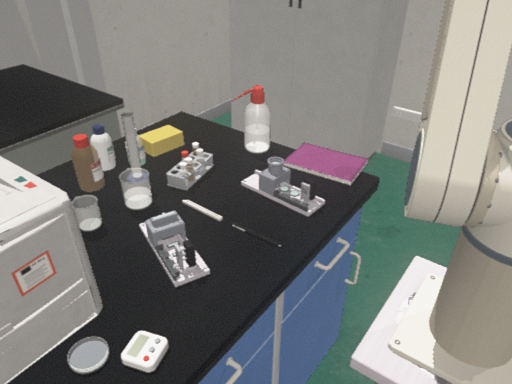

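The round-tube changer is the right one in the top view: tube at about (323,172), grip at about (323,216). The look-alike, with the slit box, is at about (188,150).

Run:
```python
from h import *
W=np.load("top.npy"); c=cv2.imread("pics/top.png")
s=W[140:236,300:342]; z=s[...,2]
m=(z>4)&(z<25); p=s[m][:,:2].astype(np.float32); r=cv2.minAreaRect(p); print("base",r,cv2.boxPoints(r))
for lo,hi in((45,58),(58,68),(66,76),(80,100)):
    m=(z>lo)&(z<hi); v,u=np.nonzero(m); print(lo,hi,m.sum(),s[m].mean(0) if m.any() else 0)
    if lo==66: 
        for a,b in zip(v,u): print(a+140,b+300,s[a,b].round(),c[a+140,b+300])
cv2.imwrite("pics/crop.png",cv2.resize(c[135:240,290:350],None,fx=5,fy=5,interpolation=cv2.INTER_CUBIC))
```

```text
base ((517.74267578125, -182.60507202148438), (102.6241226196289, 240.80149841308594), 88.66474914550781) [[ 396.17892 -231.09756]
 [ 636.91504 -236.70883]
 [ 639.3064  -134.11258]
 [ 398.5703  -128.50131]]
45 58 85 [ 493.23018019 -173.27971292   52.20878179]
58 68 371 [ 530.45640115 -177.29878852   62.59067253]
66 76 143 [ 461.27431362 -178.78295092   70.60882847]
163 312 [ 561. -156.   66.] [198 196 199]
163 314 [ 561. -161.   67.] [184 179 178]
163 334 [ 561. -208.   67.] [208 204 209]
164 317 [ 559. -168.   67.] [184 178 179]
164 334 [ 559. -208.   66.] [205 202 206]
165 315 [ 556. -163.   68.] [186 181 181]
165 334 [ 556. -208.   66.] [196 194 198]
166 320 [ 552. -174.   75.] [170 165 164]
170 313 [ 544. -158.   66.] [185 180 180]
171 314 [ 542. -160.   67.] [182 177 178]
172 337 [ 539. -215.   67.] [153 148 149]
173 311 [ 537. -153.   68.] [184 179 178]
173 320 [ 535. -173.   75.] [205 201 200]
174 315 [ 535. -163.   66.] [114 111 113]
174 317 [ 533. -167.   72.] [119 115 116]
175 333 [ 531. -205.   68.] [182 175 176]
176 317 [ 530. -167.   67.] [113 109 111]
176 318 [ 529. -16
[... 4457 characters left out ...]
 151 158]
219 316 [ 427. -161.   71.] [163 162 166]
219 317 [ 427. -164.   71.] [191 189 196]
219 323 [ 427. -178.   69.] [63 59 62]
219 324 [ 426. -179.   74.] [74 70 74]
219 325 [ 426. -182.   75.] [74 69 72]
219 326 [ 426. -184.   74.] [74 71 73]
219 327 [ 426. -187.   72.] [68 65 67]
219 328 [ 426. -189.   73.] [82 80 83]
219 329 [ 426. -191.   71.] [153 151 157]
220 323 [ 425. -178.   68.] [50 50 52]
220 324 [ 425. -180.   67.] [57 56 58]
220 325 [ 424. -182.   68.] [58 55 57]
220 326 [ 424. -185.   69.] [48 44 47]
220 327 [ 424. -186.   75.] [54 49 55]
220 328 [ 424. -189.   71.] [92 90 95]
220 329 [ 424. -191.   71.] [163 161 167]
80 100 204 [ 540.81166207 -184.32133756   87.35745396]
```

View pics/crop.png

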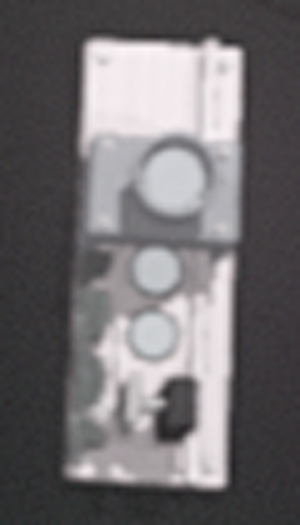

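The crop shows the black block on the right (-y) and the steel tab on the left (+y). The grip sits at about (436,-179) with a yaw of about -2.5°. The tube is about 104 mm ahead of it, which matches the description. I'll move above it now.

Call:
servo_tool --steps '[[[0.014,0.0255,0],[0,0,-2.75],1],[[0.014,0.0255,0],[0,0,-2.75],1],[[0.014,0.0255,0],[0,0,-2.75],1],[[0.014,0.0255,0],[0,0,-2.75],1],[[0.014,0.0255,0],[0,0,-2.75],1],[[0.014,0.0255,0],[0,0,-2.75],1],[[0.014,0.0255,0],[0,0,-2.75],1],[[0.014,0.0255,0],[0,0,-2.75],1]]'

```text
t: 0.77
ee_pos: [322.4, -383.1, 222.4]
orientation: [-3.14, 0.069, 0.001]
ft_force: [0.6, -0.2, -0.6]
width: 87.6
grasp_force: 0.0
```

Call:
servo_tool --steps '[[[0.014,0.0255,0],[0,0,0],1],[[0.014,0.0255,0],[0,0,0],1],[[0.014,0.0255,0],[0,0,0],1],[[0.014,0.0255,0],[0,0,0],1],[[0.014,0.0255,0],[0,0,0],1],[[0.014,0.0255,0],[0,0,0],1],[[0.014,0.0255,0],[0,0,0],1],[[0,0,0],[0,0,0],1]]'

```text
t: 1.43
ee_pos: [421.4, -202.8, 222.5]
orientation: [-3.14, 0.06, -0.0]
ft_force: [-1.2, 0.4, 1.4]
width: 88.1
grasp_force: 0.0
```

```bash
cat > m.py <<'E'
import sys
from h import *
o=sensors.get_obs(); im=imaging.get_image("wrist"); W=cloud(im,o)
Rm=R.from_rotvec(o["orientation"]).as_matrix()
print(o["t"],o["ee_pos"],"ytool deg",np.degrees(np.arctan2(Rm[1,1],Rm[0,1])),"z",Rm[:,2])
np.save("wrist.npy",W); cv2.imwrite(f"pics/{sys.argv[1]}.png",im["color"])
z=W[...,2]
n=(W[...,0]>380)&(W[...,0]<490)&(W[...,1]>-230)&(W[...,1]<-130)&(z>62)&(z<80)
k,l,st,ce=cv2.connectedComponentsWithStats(n.astype(np.uint8))
for i in range(1,k):
    if st[i,4]>60:
        p=W[l==i]; r=cv2.minAreaRect(p[:,:2].astype(np.float32)); print(st[i],p.mean(0).round(1),"z",np.median(p[:,2]).round(1),np.round(cv2.boxPoints(r),1).tolist(),r[1:],np.median(im["color"][l==i],0))
        print("   pct",np.percentile(p[:,:2],[2,98],axis=0).round(1).tolist())
E
python3 m.py w1
```

```text
1.4333 [ 421.42548088 -202.78343405  222.52576917] ytool deg -92.18208039811714 z [ 1.22196941e-04  1.15280104e-03 -9.99999328e-01]
[212 159   8  24 163] [ 437.2 -161.5   69.6] z 70.0 [[424.8999938964844, -163.6999969482422], [448.1000061035156, -165.5], [448.6000061035156, -159.1999969482422], [425.3999938964844, -157.39999389648438]] ((6.333724498748779, 23.305391311645508), 85.46309661865234) [227. 225. 229.]
   pct [[425.5, -164.9], [448.2, -157.8]]
[222 159  24  26 442] [ 435.7 -183.3   70. ] z 70.8 [[421.79998779296875, -191.39999389648438], [447.6000061035156, -192.60000610351562], [448.70001220703125, -168.39999389648438], [422.8999938964844, -167.1999969482422]] ((24.17660903930664, 25.83052635192871), 87.28486633300781) [68. 65. 66.]
   pct [[422.7, -192.0], [447.6, -170.7]]
```

View pics/w1.png

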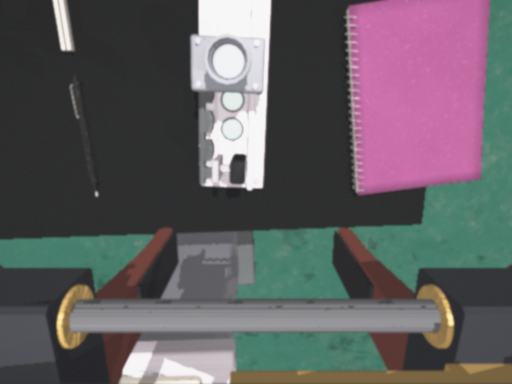

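The wrist view agrees: the black block is at about pixel (238,170) and the tab at about (216,170), with the tube ahead of them. The grip point is at (436,-179). Next I go over it, then down to TCP z≈36.

Call:
servo_tool --steps '[[[0.0075,0.012,-0.01],[0,0,-0.5],1],[[0.007,0.012,-0.02],[0,0,0],1],[[0,0,-0.03],[0,0,0],1],[[0,0,-0.03],[0,0,0],1],[[0,0,-0.02],[0,0,0],1],[[0,0,-0.01],[0,0,0],1],[[0,0,0],[0,0,0],1],[[0,0,0],[0,0,0],1]]'

```text
t: 2.15
ee_pos: [434.4, -182.6, 102.7]
orientation: [-3.14, 0.079, 0.001]
ft_force: [-0.2, 0.0, -0.2]
width: 88.0
grasp_force: 0.0
```

```bash
python3 m.py w2
```

```text
2.15 [ 434.41773913 -182.64075736  102.74526903] ytool deg -92.90011248247201 z [-6.93280189e-04  2.41013959e-04 -9.99999731e-01]
[219 205  12  36 385] [ 437.9 -161.4   69.5] z 69.9 [[425.1000061035156, -163.89999389648438], [448.3999938964844, -165.5], [448.8999938964844, -158.5], [425.6000061035156, -156.8000030517578]] ((7.041703701019287, 23.367469787597656), 85.87076568603516) [220. 217. 222.]
   pct [[426.0, -165.0], [448.5, -157.5]]
[235 204  37  40 992] [ 436.7 -183.3   69.9] z 70.8 [[422.1000061035156, -191.5], [447.5, -193.5], [449.3999938964844, -169.1999969482422], [424.0, -167.1999969482422]] ((24.334148406982422, 25.504337310791016), 85.5445556640625) [57. 54. 56.]
   pct [[423.8, -192.1], [447.9, -170.9]]
```

Call:
servo_tool --steps '[[[0.002,0.0035,-0.01],[0,0,0],1],[[0,0,-0.015],[0,0,0],1],[[0,0,-0.015],[0,0,0],1],[[0,0,-0.015],[0,0,0],1],[[0,0,-0.012],[0,0,0],1],[[0,0,0],[0,0,0],1],[[0,0,0],[0,0,0],1],[[0,0,0],[0,0,0],1]]'

```text
t: 2.87
ee_pos: [437.3, -178.8, 36.4]
orientation: [3.14, -0.078, 0.002]
ft_force: [0.6, -0.8, 0.6]
width: 87.5
grasp_force: 0.0
```

Call:
servo_tool --steps '[[[0,0,0],[0,0,0],-1],[[0,0,0],[0,0,0],-1],[[0,0,0],[0,0,0],-1],[[0,0,0],[0,0,0],-1],[[0,0,0],[0,0,0],-1],[[0,0,0],[0,0,0],-1],[[0,0,0],[0,0,0],-1],[[0,0,0],[0,0,0],-1]]'

```text
t: 3.53
ee_pos: [436.5, -178.5, 35.7]
orientation: [-3.14, 0.079, 0.0]
ft_force: [0.6, 3.4, 1.4]
width: 38.0
grasp_force: 1.7
```

Call:
servo_tool --steps '[[[0,0,0],[0,0,0],-1],[[0,0,0],[0,0,0],-1],[[0,0,0],[0,0,0],-1],[[0,0,0],[0,0,0],-1],[[0,0,0],[0,0,0],-1],[[0,0,0],[0,0,0],-1],[[0,0,0],[0,0,0],-1],[[0,0,0],[0,0,0],-1]]'

```text
t: 4.2
ee_pos: [437.3, -180.0, 35.7]
orientation: [3.139, -0.079, 0.002]
ft_force: [0.2, -8.8, -3.1]
width: 25.5
grasp_force: 29.9
```

The jaws are at about 26 mm with 30 N, so the tab is fully squeezed. Now I push 32 mm along the slide axis.

Call:
servo_tool --steps '[[[0.004,-0.0002,0],[0,0,0],-1],[[0.005,-0.0002,0],[0,0,0],-1],[[0.005,-0.0003,0],[0,0,0],-1],[[0.005,-0.0003,0],[0,0,0],-1],[[0.005,-0.0002,0],[0,0,0],-1],[[0.005,-0.0002,0],[0,0,0],-1],[[0.003,-0.0002,0],[0,0,0],-1],[[0,0,0],[0,0,0],-1]]'

```text
t: 4.87
ee_pos: [469.9, -182.3, 35.7]
orientation: [3.138, -0.079, 0.003]
ft_force: [-0.2, -13.5, -2.7]
width: 25.6
grasp_force: 29.9
```

Call:
servo_tool --steps '[[[0,0,0],[0,0,0],1],[[0,0,0],[0,0,0],1],[[0,0,0],[0,0,0],1],[[0,0,0],[0,0,0],1],[[0,0,0],[0,0,0],1],[[0,0,0],[0,0,0],1],[[0,0,0],[0,0,0],1],[[0,0,0],[0,0,0],1]]'

```text
t: 5.53
ee_pos: [468.6, -180.2, 35.7]
orientation: [3.141, -0.078, 0.0]
ft_force: [0.0, -0.3, -0.0]
width: 75.2
grasp_force: 0.0
```

Call:
servo_tool --steps '[[[0,0,0],[0,0,0],1],[[0,0,0],[0,0,0],1],[[0,0,0.01],[0,0,0],1],[[0,0,0.02],[0,0,0],1],[[0,0,0.02],[0,0,0],1],[[0,0,0.015],[0,0,0],1],[[0,0,0],[0,0,0],1],[[0,0,0],[0,0,0],1]]'

```text
t: 6.2
ee_pos: [469.2, -180.5, 101.7]
orientation: [3.14, -0.078, 0.004]
ft_force: [-0.0, -0.4, -0.7]
width: 88.2
grasp_force: 0.0
```

```bash
python3 m.py w3
```

```text
6.2 [ 469.19941003 -180.47587267  101.66974309] ytool deg -92.8583136541334 z [ 2.23360709e-03 -9.29668302e-04 -9.99997073e-01]
[226 209  11  37 390] [ 469.8 -163.8   69.6] z 69.9 [[456.5, -166.1999969482422], [480.3999938964844, -167.89999389648438], [480.8999938964844, -161.0], [457.0, -159.3000030517578]] ((6.901106834411621, 23.941679000854492), 85.98493194580078) [191. 188. 195.]
   pct [[457.7, -167.3], [480.3, -159.9]]
[ 241  208   38   40 1000] [ 468.5 -185.4   69.9] z 70.8 [[453.70001220703125, -193.89999389648438], [479.3999938964844, -195.6999969482422], [481.1000061035156, -170.89999389648438], [455.3999938964844, -169.10000610351562]] ((24.84883689880371, 25.73737907409668), 86.095703125) [48. 46. 47.]
   pct [[455.4, -194.4], [479.7, -172.7]]
```

View pics/w3.png

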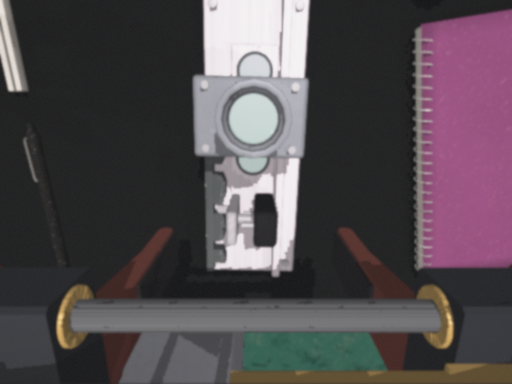

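The grip (tab at pixel (232,225), block at (264,220)) has moved 31.9 mm, and a window now sits centred under the tube. The tab's outer face is 34.5 mm from the block's outer face, so it has sprung out and locked. The robot is clear of everything.

```bash
python3 -c "
from workcell import close_job
print(close_job())"
```

```text
the job is handed in; nothing more can be done
None
```

The round-window slide is at its middle stop, measured at 31.9 mm of travel, with its tab sprung out and locked; I never went near the other changer, and the job was handed in at about 6 s (no verdict was returned).

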